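Bleed the bench air station and take off the dryer's filler cap

ROBOT

A 7-joint arm with a two-finger parallel gripper is mounted at the origin on the work surface. World frame = base frame: x ahead of the robot, y to its left, z up, the work surface at z = 0. Lengths are in mm, angles in rad, forces in N, time in s.
With the tool pointing down it reaches from about 425 to 950 mm from the base axis. Payload 16.7 kg.
Tool frame: the origin (TCP) lies midway between the tips of the shut fingers; the grasp point (between the pads) lies 19 mm behind it; z points along the fingers, y is the line along which they close (so a half turn about z gives the same grasp; the last joint's range is limited). The gripper opens to 94 mm and grips with 3 to 60 N. Pads are 16 mm wide; open, the fingers measure 119 mm over their backs; the gripper's body (75 mm by 177 mm) begins 78 mm behind the grasp point.
Start: joints at [-1.452, 0.426, 0.074, 1.606, -0.034, 1.111, -0.067], TCP at [179.268, 650.721, 205.467] pointing down, gripper open.
Joint ranges: [-2.85, 2.85], [-0.5, 2.14], [-1.23, 1.37], [0.21, 2.46], [-1.02, 4.16], [0.16, 2.05], [-2.73, 2.73]. Speed limits (rad/s): [1.89, 1.89, 2.39, 2.39, 3.01, 3.01, 3.01].

INTERFACE

Orientations are given as a unit quaternion [x, y, z, w].
In Python, from cell import monitor, viewer, env gives the robot as it stands. The module is installed in compiled form; this text tells all that it offers.
- The arm moves only by the tool carry_out, never from a script. Its argument "commands" is a list of rows, each a list of 5 numbers: the opening, from 0 (shut) to 1 (fully open), then the shift along the world's x, y, z in m, then the turn about the world's z in rad. In form: [[hand, x, y, z, turn], ...]. A call has 1 to 20 rows; each row shifts and turns the commanded pose from where the row before left it; what a row does not reach is not made up. A row lasts 1/12 s, in which the tool goes at most 41.7 mm and 7.16 degrees, less where a joint would pass 70% of its speed; a pose out of reach is approached as far as the arm can. A call is refused whole if a number of a shift passes 0.0417 or a number of a turn 0.125, either way. A call with a gripper value outside its range is refused whole. The fingers move at their own pace and stop on an object; "force" is the grip in N (left out, the last holds). Time passes only in rows, so rows that do not move let the fingers close. It gives the time, the measured TCP pose, the force, the opening and the grip force at its end, in the units of the state.
- monitor.get_state(): the state, without advancing time (a new reading comes with each control period).
- viewer.grab_frame(name): name is "scene" or "side" or "wrist"; returns a dict with "frame" (384x512x3 uint8, red, green, blue), "z_map" (384x512 float32, mm along the optical axis (not along the pixel's ray), 0 where there is no reading), "mtx" (3x3 intrinsics, pixels), "camera_from_world" (4x4, takes a point from world to camera coordinates). Camera axes: x right, y up, looking along -z (the intrinsics and any distortion apply to the point x, -y, -z); pixel columns grow to the right and rows downward; lengths in mm; the calibration is good to about 2 mm. A picture is of the moment at which its call begins.
- env.finish_job(): hands the job in; it is judged then, once.
The state is a dict: "time": time; "qpos": joint angles; "dq": joint speeds; "tau": joint torques, N m; "tcp_pos": TCP position; "eef_rot": TCP orientation; "ft_force": force on the tool from outside, world axes, zero at the start; "torque": the same for the moment, N m; "grip_width": finger opening in mm; "grasp_force": force on a finger pad.
Only numpy, scipy, OpenCV 4.12 (cv2) and the standard library are available. Lean on these libraries where they do the work, as an engineer would, in place of code of your own. Each camera call takes 0.05 s, during which the arm holds its last target. There are 200 camera calls.

TASK

The dryer on the bench air station needs fresh beads, and its supply valve is already shut. Before touching the filler cap, let out the trapped air: squeeze the blow gun's red trigger fully home against its spring, hold it there for about two seconds and let it spring back. Then unscrew the filler cap from the top of the dryer, lift it clear and set it down gently, upright, in the steel tray, without disturbing the bead jar, the guitar neck or the brush.

Things in the scene. Friction and masses are not known exactly. Their poses are not given: they have to be found in the camera images.
- station: Bench air station, fixed: grey base plate 110 x 430 x 12 mm with an air line along y, 100 mm above the bench. Origin on the bench under the centre of the blue dryer; z up; x away from the robot and y to its left at yaw 0. The dryer: upright cylinder 92 mm across, 177 mm high, axis on z, with a round threaded filler neck on top. Black regulator knob, top 171 mm high, at y = +110 mm
- grip_point (a point): Fixed point on the axis of the blow gun's grip, beside the middle of the trigger; axes as the station's. The gun lies on its side, rigidly screwed to the line, nothing above it, bench 100 mm below this point. Grip along x, from 44 mm behind the point (-x) to 48 mm beyond; its back at y = -13 mm, front at y = +13 mm, 22 mm thick in z. Trigger on the +y side; nozzle 9 mm thick at x = -56 mm
- trigger_pad (a point): Middle of the red trigger bar, where a finger presses, 48 mm from the pivot. The bar is 6 mm thick in y, 16 mm high in z, about 75 mm long, beside the grip. Released, it slants away from the grip, its outer face here about 36 mm in y from grip_point (grip and trigger 50 mm over all); fully home it is parallel to the grip, outer face 23 mm in y from grip_point (36 mm over all)
- trigger (a joint): Angle of the trigger: 0 = released (sprung outwards), 0.28 = fully home at its stop. A spring returns it; fully home takes about 10 N at trigger_pad
- cap_center (a point): Screw-on filler cap: round, 46 mm across, 40 mm high, about 0.14 kg, on the dryer's axis; the point is on its axis, half-way up. Black knurled top half to grip, steel skirt below. Right-hand thread: unscrews anticlockwise seen from above, rising 14 mm a turn, free after about 210 degrees (3.7 rad), 8 mm higher; stays put between turns. The neck reaches 18 mm up into it: lift 30 mm or more to clear
- tray: Loose steel tray, 150 x 150 mm outside, rim 16 mm high, walls and floor 3 mm thick; origin at the centre of its underside, on the bench. It lies to the left or to the right of the station's front
- beads_center (a point): Jar of fresh beads, 74 mm across and 105 mm high, standing; the point is half-way up. Leave alone
- neck_heel (a point): Heel (the thick end nearest the robot) of an unfinished guitar neck lying to the right of and behind the station; the neck is about 450 mm long along its x axis, up to 78 mm wide and 46 mm high. Leave alone
- brush_grip (a point): Handle of a dust brush lying to the left of the station. Leave alone

How it is judged:
By the outcome, as a careful person would: the job done as asked, in the order asked, and still so for the second after the job is handed in, with the robot touching nothing.
It also fails if it takes over 72 s, if anything falls off the work surface, if the arm or the gripper's body presses on something with over 40 N, if the wrist force passes 120 N, or if a joint passes its speed limit or range.

## Working session

There is one attempt and no reset: what is moved stays moved. The work goes in short steps, Python scripts to look and compute and a tool call to move; the robot and the scene stay as the last step left them, time stands still between calls to the robot, and variables do not carry over. Pictures are saved under pics/ and viewed, at most 10 in all, crops included, and the job is handed in when it is done.

Besides the shell and the picture viewer there is one more tool, called after "Emit:" as a command line: name --pt "numbers of a row" for each row, then --argument value for the rest. carry_out: Moves the arm, as the interface text tells. Its arguments: {"type":"object","properties":{"commands":{"type":"array","items":{"type":"array","items":{"type":"number"}}},"force":{"type":"number"}},"required":["commands"]}

```bash
mkdir -p pics; cat > h.py <<'E'
import numpy as np, cv2, pickle
from cell import monitor, viewer, env
def grab(n, tag):
    f=viewer.grab_frame(n); pickle.dump(f,open(f'{tag}.pkl','wb'))
    cv2.imwrite(f'pics/{tag}.png',f['frame'][:,:,::-1]); return f
def world(f,us,vs):
    u=np.atleast_1d(us).astype(float);v=np.atleast_1d(vs).astype(float)
    z=f['z_map'][v.astype(int),u.astype(int)]
    K=f['mtx']; p=np.c_[(u-K[0,2])/K[0,0]*z,-(v-K[1,2])/K[1,1]*z,-z,np.ones_like(z)]
    return (np.linalg.inv(f['camera_from_world'])@p.T).T[:,:3]
def cloud(f):
    v,u=np.nonzero(f['z_map']>0); return world(f,u,v),u,v
E
python3 - <<'E'
from h import *
a=grab('scene','s1');b=grab('side','d1')
im=np.hstack([a['frame'],b['frame']])[:,:,::-1]
print(monitor.get_state()); print(a['mtx'],b['mtx'])
cv2.imwrite('pics/both.png',cv2.resize(np.vstack([a['frame'],b['frame']])[:,:,::-1],(400,600)))
cv2.imwrite('pics/s1b.png',cv2.resize(a['frame'][:,:,::-1],(800,600),interpolation=2))
E
```

```text
{'time': 0.1, 'qpos': array([-1.45148144,  0.42662743,  0.07384717,  1.60655012, -0.03413918,
        1.110832  , -0.06710412]), 'dq': array([-0.00094008, -0.00163249, -0.00041428, -0.00229152, -0.0009091 ,
       -0.00075473, -0.00010596]), 'tau': array([ 8.03368661e-03, -9.37465739e+01,  3.67698200e+00, -4.55050993e+01,
       -4.85603255e-02,  1.65374426e-02,  9.51464767e-05]), 'tcp_pos': array([179.1750492 , 650.3573446 , 204.87036653]), 'eef_rot': array([ 1.34026913e-01,  9.90977523e-01, -5.76418657e-04, -5.74838923e-05]), 'ft_force': array([ 0.48280765,  0.63090396, -0.51038998]), 'torque': array([ 0.00628028,  0.01014229, -0.07044783]), 'grasp_force': 0.0, 'grip_width': 93.93753540320311}
[[495.35563097   0.         257.89631161]
 [  0.         495.35563097 185.85392647]
 [  0.           0.           1.        ]] [[378.39221201   0.         258.63688568]
 [  0.         378.39221201 189.4719655 ]
 [  0.           0.           1.        ]]
```

View pics/s1b.png

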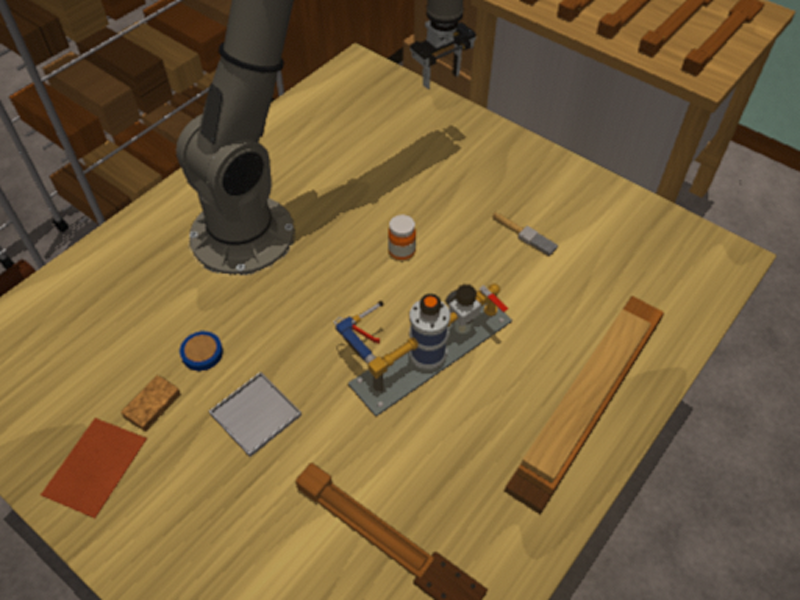

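View pics/d1.png

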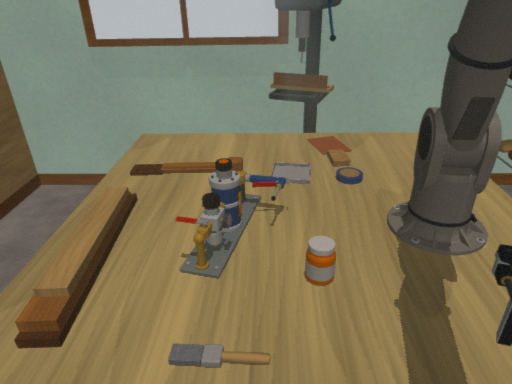

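The scene view shows the cap at (431,303), the blue gun from (345,325) to (375,365) with its red trigger at (368,333), and the tray at (255,413). The jar is at (402,238), the guitar neck at (310,480) to (480,590) and the brush at (525,233). Next I'll measure them.

```bash
python3 - <<'E'
from h import *
a=pickle.load(open('s1.pkl','rb'));b=pickle.load(open('d1.pkl','rb'))
k=1/1.5625
for n,(u,v) in dict(captop=(431,301),tray=(255,413),jar=(402,222),knob=(465,292),heel=(315,480),plateA=(377,410),plateB=(508,321),plateC=(352,383),brush=(510,225)).items():
    print(n,world(a,u*k,v*k).round(1))
for nm,f in (('s',a),('d',b)):
    P,u,v=cloud(f); h=cv2.cvtColor(f['frame'],cv2.COLOR_RGB2HSV)[v,u].astype(int)
    blue=(h[:,0]>100)&(h[:,0]<125)&(h[:,1]>120)&(P[:,2]>75)&(P[:,2]<135)
    red=((h[:,0]<5)|(h[:,0]>175))&(h[:,1]>170)&(P[:,2]>60)&(P[:,2]<160)
    for t,m in (('blue',blue),('red',red)):
        Q=P[m]; print(nm,t,len(Q)); print(np.c_[u[m],v[m],Q].round(0)[::max(1,len(Q)//22)])
# crop
c=a['frame'][170:270,200:340,::-1]; cv2.imwrite('pics/crop1.png',cv2.resize(c,(784,560),interpolation=cv2.INTER_CUBIC))
E
```

```text
captop [[636.9   9.9 223. ]]
tray [[ 426.7 -367.5    9.4]]
jar [[373.5 236.1 103.3]]
knob [[662.8 106.6 177.4]]
heel [[ 656.5 -410.    43.7]]
plateA [[ 641.4 -188.3   14.7]]
plateB [[735.1 208.1  12.5]]
plateC [[ 549.8 -170.2   14. ]]
brush [[560.5 475.5  15.1]]
s blue 151
[[ 222.  204.  471.  -90.  117.]
 [ 223.  205.  477.  -91.  117.]
 [ 223.  206.  479.  -94.  116.]
 [ 222.  207.  480. -100.  118.]
 [ 219.  208.  471. -107.  111.]
 [ 216.  209.  466. -118.  113.]
 [ 222.  209.  482. -104.  111.]
 [ 221.  210.  484. -110.  113.]
 [ 221.  211.  487. -114.  113.]
 [ 221.  212.  490. -118.  115.]
 [ 221.  213.  492. -120.  113.]
 [ 221.  214.  497. -125.  116.]
 [ 221.  215.  496. -125.  109.]
 [ 227.  215.  513. -112.  110.]
 [ 227.  216.  519. -118.  116.]
 [ 227.  217.  517. -117.  107.]
 [ 227.  218.  520. -119.  106.]
 [ 228.  219.  526. -121.  106.]
 [ 228.  220.  530. -125.  109.]
 [ 229.  221.  536. -127.  112.]
 [ 230.  222.  540. -126.  108.]
 [ 231.  223.  549. -131.  115.]
 [ 233.  224.  557. -129.  115.]
 [ 233.  225.  560. -133.  116.]
 [ 233.  226.  561. -134.  111.]
 
[... 1796 characters left out ...]
22.   49.   81.]]
d red 116
[[258. 182. 539. -86. 106.]
 [263. 182. 523. -86. 106.]
 [268. 182. 507. -86. 106.]
 [273. 182. 492. -87. 105.]
 [256. 183. 546. -85. 103.]
 [261. 183. 530. -83. 104.]
 [267. 183. 511. -84. 104.]
 [273. 183. 492. -86. 102.]
 [258. 184. 539. -84. 100.]
 [264. 184. 520. -85.  99.]
 [269. 184. 504. -85.  99.]
 [253. 185. 555. -77. 100.]
 [259. 185. 536. -86.  95.]
 [270. 185. 501. -88.  94.]
 [181. 218. 729. 164. 130.]
 [186. 218. 717. 162. 129.]
 [183. 219. 724. 165. 127.]
 [189. 219. 708. 167. 129.]
 [178. 220. 737. 166. 125.]
 [185. 220. 718. 171. 129.]
 [190. 220. 704. 173. 130.]
 [195. 220. 693. 165. 125.]
 [191. 221. 701. 175. 128.]
 [194. 222. 694. 177. 126.]]
```

View pics/crop1.png

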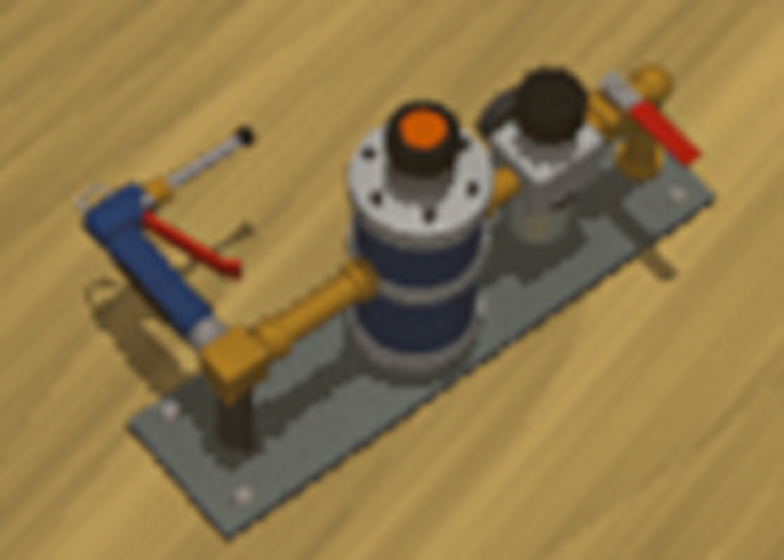

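```bash
python3 - <<'E'
from h import *
a=pickle.load(open('s1.pkl','rb'))
def ray(f,u,v,z):
    K=f['mtx'];T=np.linalg.inv(f['camera_from_world']);d=T[:3,:3]@[(u-K[0,2])/K[0,0],-(v-K[1,2])/K[1,1],-1];o=T[:3,3]
    return o+d*(z-o[2])/d[2]
c=lambda u,v:(200+u/5.6,170+v/5.6)
print('cap',ray(a,*c(422,130),223))
A=ray(a,*c(228,538),10);B=ray(a,*c(714,197),10);C=ray(a,*c(131,425),10)
print('plate A B C',A,B,C,np.linalg.norm(B-A),np.linalg.norm(C-A),'mid',(B+C)/2)
psi=np.arctan2(-(B-A)[0],(B-A)[1]);print('yaw',psi)
for n,p in dict(gripnear=(112,205),gripfar=(200,320),trigNear=(147,212),trigEnd=(238,268)).items(): print(n,ray(a,*c(*p),108))
P,u,v=cloud(a); m=(abs(P[:,0]-427)<130)&(abs(P[:,1]+367)<130)&(P[:,2]>8)&(P[:,2]<25)
hs=a['frame'][v,u].astype(int)
print('tray',cv2.minAreaRect(P[m][:,:2].astype(np.float32)))
k=1/1.5625
print([ray(a,x*k,y*k,16).round(0) for x,y in ((260,374),(300,413),(250,454),(210,411))])
E
```

```text
cap [637.09112969   6.88030503 223.        ]
plate A B C [ 647.60760037 -198.94087972   10.        ] [740.85185271 216.60890147  10.        ] [ 544.89516348 -175.39575187   10.        ] 425.8827435369779 105.37655212429752 mid [642.87350809  20.6065748   10.        ]
yaw -0.2207315533186331
gripnear [468.37777378 -98.89154519 108.        ]
gripfar [ 570.09987818 -130.28091371  108.        ]
trigNear [489.74016002 -88.76031152 108.        ]
trigEnd [563.64328337 -85.03432026 108.        ]
tray ((428.55987548828125, -367.9010009765625), (252.6365509033203, 254.31361389160156), 89.60547637939453)
[array([ 365., -289.,   16.]), array([ 510., -305.,   16.]), array([ 494., -448.,   16.]), array([ 346., -430.,   16.])]
```

Emit:
carry_out --pt "1 0.02 -0.033 0.005 0" --pt "1 0.02 -0.033 0.005 0" --pt "1 0.02 -0.033 0.005 0" --pt "1 0.02 -0.033 0.005 0" --pt "1 0.02 -0.033 0.005 0" --pt "1 0.02 -0.033 0.005 0" --pt "1 0.02 -0.033 0.005 0" --pt "1 0.02 -0.033 0.005 0" --pt "1 0.02 -0.033 0.005 0" --pt "1 0.02 -0.033 0.005 0" --pt "1 0.02 -0.033 0.005 0" --pt "1 0.02 -0.033 0.005 0" --pt "1 0.02 -0.033 0.005 0" --pt "1 0.02 -0.033 0.005 0" --pt "1 0.02 -0.033 0.005 0.047"

```text
time: 1.35
tcp_pos: [479.7, 153.8, 280.7]
eef_rot: [0.111, 0.994, 0.0, -0.0]
ft_force: [0.9, 0.7, -0.2]
grip_width: 93.9
grasp_force: 0.0
```

Emit:
carry_out --pt "1 0.004 -0.034 0 0" --pt "1 0.004 -0.034 0 0" --pt "1 0.004 -0.034 0 0" --pt "1 0.004 -0.034 0 0" --pt "1 0.004 -0.034 0 0" --pt "1 0.004 -0.034 0 0" --pt "1 0.004 -0.034 0 0" --pt "1 0.004 -0.034 0 0" --pt "1 0 0 0 0" --pt "1 0 0 0 0"

```text
time: 2.18
tcp_pos: [510.9, -118.1, 280.3]
eef_rot: [0.112, 0.994, -0.0, -0.0]
ft_force: [-0.5, 1.7, 0.1]
grip_width: 93.8
grasp_force: 0.0
```

```bash
python3 - <<'E'
from h import *
f=grab('wrist','w1'); print(monitor.get_state()['tcp_pos'],np.linalg.inv(f['camera_from_world']).round(2))
E
```

```text
[ 511.03958726 -116.50792664  280.17968284] [[ 2.2000e-01 -9.5000e-01 -2.2000e-01  4.4545e+02]
 [ 9.7000e-01  2.2000e-01  5.0000e-02 -1.0351e+02]
 [-0.0000e+00 -2.3000e-01  9.7000e-01  4.6020e+02]
 [ 0.0000e+00  0.0000e+00  0.0000e+00  1.0000e+00]]
```

View pics/w1.png

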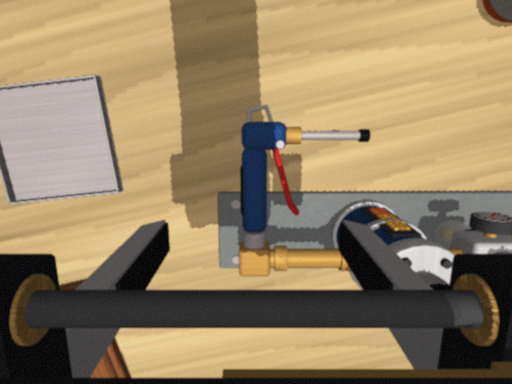

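```bash
cat >> h.py <<'E'
def ray(f,u,v,z):
    K=f['mtx'];T=np.linalg.inv(f['camera_from_world']);d=T[:3,:3]@[(u-K[0,2])/K[0,0],-(v-K[1,2])/K[1,1],-1];o=T[:3,3]
    return o+d*(z-o[2])/d[2]
E
python3 - <<'E'
from h import *
f=pickle.load(open('w1.pkl','rb'))
s=-.221;R=np.array([[np.cos(s),np.sin(s)],[-np.sin(s),np.cos(s)]])
o=np.array([637,7])
for n,(u,v,z) in dict(nozA=(310,135,100),nozB=(350,135,100),gripL=(243,190,104),gripR=(267,190,104),gtop=(255,185,111),gbot=(255,232,105),tA=(278,150,108),tM=(287,185,108),tE=(296,213,108)).items():
    p=ray(f,u,v,z); print(n,p.round(1),'depthpt',world(f,u,v).round(1)[0],'stn',(R@(p[:2]-o)).round(1))
# tray corners
print([ray(f,*p).round(1)[:2] for p in ((99,76,16),(121,190,16),(12,202,16))])
E
```

```text
nozA [480.3 -52.2 100. ] depthpt [479.8 -52.8 104.4] stn [-140.   -92.1]
nozB [489.5 -11.8 100. ] depthpt [489.  -13.  104.5] stn [-139.8  -50.7]
gripL [ 520.6 -132.8  104. ] depthpt [ 519.3 -132.3  110.5] stn [ -82.9 -161.9]
gripR [ 526.3 -108.   104. ] depthpt [ 5.500e+02 -1.093e+02 -3.000e-01] stn [ -82.8 -136.5]
gtop [ 516.8 -118.9  111. ] depthpt [ 516.6 -118.9  111.8] stn [ -89.7 -149.2]
gbot [ 569.  -130.8  105. ] depthpt [ 568.6 -130.8  106. ] stn [ -36.1 -149.4]
tA [487.1 -88.  108. ] depthpt [ 4.998e+02 -8.320e+01  1.000e-01] stn [-125.5 -125.5]
tM [524.9 -86.4 108. ] depthpt [525.3 -86.3 106.2] stn [ -88.9 -115.7]
tE [556.9 -83.2 108. ] depthpt [556.7 -83.3 108.6] stn [ -58.4 -105.6]
[array([ 360. , -279.3]), array([ 503.1, -297.6]), array([ 486.2, -444.6])]
```

The wrist view shows the grip centred at u≈255, the nozzle at v≈135 and the trigger from (277,148) to (296,213). The measurements match the given sizes: the grip ends 48 mm beyond the point, and the trigger's outer face is about 35 mm out.

Emit:
carry_out --pt "1 0.013 0 0 0" --pt "1 0 0 -0.035 0" --pt "1 0 0 -0.035 0" --pt "1 0 0 -0.035 0" --pt "1 0 0 -0.035 0" --pt "1 0 0 -0.03 0" --pt "1 0 0 -0.029 0" --pt "1 0 0 0 0" --pt "1 0 0 0 0" --force 25

```text
time: 2.98
tcp_pos: [523.5, -115.3, 81.0]
eef_rot: [0.11, 0.994, -0.0, -0.001]
ft_force: [0.2, -1.5, 0.3]
grip_width: 94.3
grasp_force: 0.0
```

Emit:
carry_out --pt "0 0 -0.001 0 0" --pt "0 0 0 0 0" --pt "0 0 0 0 0" --pt "0 0 0 0 0" --pt "0 0 0 0 0" --pt "0 0 0 0 0" --pt "0 0 0 0 0" --pt "0 0 0 0 0"

```text
time: 3.65
tcp_pos: [525.7, -116.2, 82.2]
eef_rot: [0.11, 0.994, 0.001, 0.001]
ft_force: [5.7, 6.5, 1.3]
grip_width: 44.0
grasp_force: 3.8
```

```bash
python3 - <<'E'
from h import *
f=grab('wrist','w2'); s=monitor.get_state();print(s['tcp_pos'],s['ft_force'],s['grip_width'],s['grasp_force'])
E
```

```text
[ 525.85107327 -116.13052535   82.19232975] [6.23925408 6.84503514 0.61356933] 40.0138421864322 4.0504467487335205
```

View pics/w2.png

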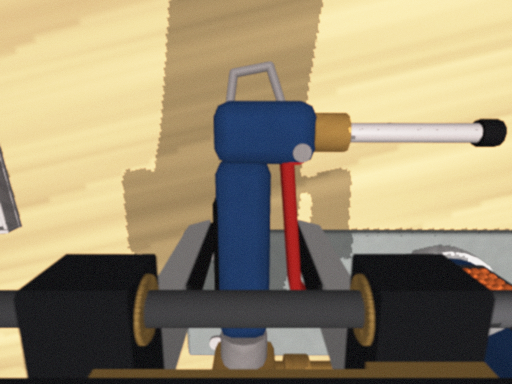

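The trigger at (290,225) is nearly parallel to the grip, and the fingers are still closing.

Emit:
carry_out --pt "0 0 0 0 0" --pt "0 0 0 0 0" --pt "0 0 0 0 0" --pt "0 0 0 0 0" --pt "0 0 0 0 0" --pt "0 0 0 0 0"

```text
time: 4.2
tcp_pos: [525.8, -116.8, 82.2]
eef_rot: [0.11, 0.994, 0.0, 0.001]
ft_force: [6.6, 3.1, -0.3]
grip_width: 35.6
grasp_force: 25.0
```

Emit:
carry_out --pt "0 0 0 0 0" --pt "0 0 0 0 0" --pt "0 0 0 0 0" --pt "0 0 0 0 0" --pt "0 0 0 0 0" --pt "0 0 0 0 0" --pt "0 0 0 0 0" --pt "0 0 0 0 0" --pt "0 0 0 0 0" --pt "0 0 0 0 0" --pt "0 0 0 0 0" --pt "0 0 0 0 0" --pt "0 0 0 0 0" --pt "0 0 0 0 0" --pt "0 0 0 0 0" --pt "0 0 0 0 0" --pt "0 0 0 0 0" --pt "0 0 0 0 0" --pt "0 0 0 0 0" --pt "0 0 0 0 0"

```text
time: 5.87
tcp_pos: [525.8, -116.8, 82.2]
eef_rot: [0.11, 0.994, 0.0, 0.001]
ft_force: [5.7, 2.7, 0.6]
grip_width: 35.5
grasp_force: 25.0
```

Emit:
carry_out --pt "0 0 0 0 0" --pt "0 0 0 0 0" --pt "0 0 0 0 0" --pt "0 0 0 0 0" --pt "1 0 0 0 0" --pt "1 0 0 0 0" --pt "1 0 0 0 0" --pt "1 0 0 0 0" --pt "1 0 0 0 0" --pt "1 0 0 0 0" --pt "1 0 0 0 0" --pt "1 0 0 0 0" --pt "1 0 0 0 0" --pt "1 0 0 0 0"

```text
time: 7.03
tcp_pos: [524.3, -117.5, 81.5]
eef_rot: [0.111, 0.994, -0.0, 0.0]
ft_force: [0.4, -0.6, 0.4]
grip_width: 93.1
grasp_force: 0.0
```

Emit:
carry_out --pt "1 0 0 0.04 0" --pt "1 0 0 0.04 0" --pt "1 0 0 0.04 0" --pt "1 0 0 0.04 0" --pt "1 0 0 0.03 0" --pt "1 0.028 0.031 0 0" --pt "1 0.028 0.031 0 0" --pt "1 0.028 0.031 0 0" --pt "1 0.028 0.031 0 0" --pt "1 0 0 0 0" --pt "1 0 0 0 0" --pt "1 0 0 0 0"

```text
time: 8.03
tcp_pos: [635.7, 5.8, 271.1]
eef_rot: [0.111, 0.994, -0.0, -0.0]
ft_force: [0.4, -0.6, -0.3]
grip_width: 94.2
grasp_force: 0.0
```

```bash
python3 - <<'E'
from h import *
f=grab('wrist','w3'); s=monitor.get_state();print(s['tcp_pos'],s['qpos'].round(2))
E
```

```text
[635.50962633   5.20909334 271.44239101] [-0.59  0.36  0.63  1.65 -0.22  1.21  1.44]
```

View pics/w3.png

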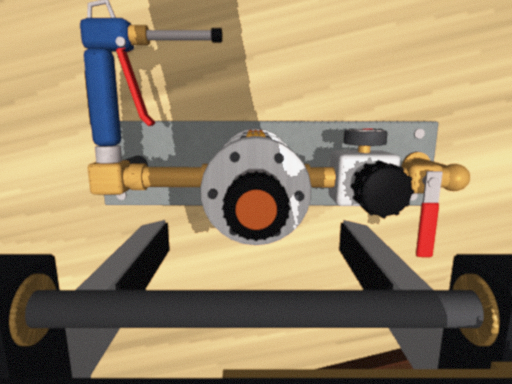

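```bash
python3 - <<'E'
from h import *
f=pickle.load(open('w3.pkl','rb'))
for z in (220,225): print(ray(f,257,210,z).round(1),ray(f,223,210,z).round(1),ray(f,290.5,210,z).round(1))
P,u,v=cloud(f); m=(np.hypot(P[:,0]-637,P[:,1]-7)<40)
Q=P[m]; t=Q[:,2]>205; print(np.percentile(Q[t][:,2],[5,25,50,75,95]))
h=np.histogram(Q[:,2],np.arange(150,232,4));print(np.c_[h[1][:-1],h[0]].astype(int).tolist())
T=Q[Q[:,2]>214][:,:2].astype(np.float32); print(cv2.minEnclosingCircle(T), T.mean(0))
D=Q[(Q[:,2]>170)&(Q[:,2]<182)]; print(len(D),D[:,2].mean())
E
```

```text
[635.1   7.6 220. ] [629.9 -15.6 220. ] [640.3  30.4 220. ]
[633.7   7.8 225. ] [628.6 -14.8 225. ] [638.8  30.2 225. ]
[223.51197207 383.59178799 386.30502193 387.77033317 402.94338842]
[[150, 0], [154, 0], [158, 0], [162, 0], [166, 0], [170, 0], [174, 2233], [178, 982], [182, 275], [186, 35], [190, 25], [194, 26], [198, 13], [202, 18], [206, 60], [210, 57], [214, 60], [218, 159], [222, 3246], [226, 30]]
((622.9144897460938, 10.948542594909668), 34.47610855102539) [615.61945   13.142198]
3215 177.73361081182617
```

```bash
python3 - <<'E'
from h import *
f=pickle.load(open('w3.pkl','rb'))
P,u,v=cloud(f); Q=P[(np.hypot(P[:,0]-636,P[:,1]-7)<40)&(P[:,2]>220)&(P[:,2]<228)]
print(cv2.minEnclosingCircle(Q[:,:2].astype(np.float32)),(np.percentile(Q,1,0)+np.percentile(Q,99,0))/2)
D=P[(np.hypot(P[:,0]-636,P[:,1]-7)<70)&(P[:,2]>175)&(P[:,2]<180)]
print(cv2.minEnclosingCircle(D[:,:2].astype(np.float32)))
E
```

```text
((632.9176025390625, 6.924321174621582), 23.91388702392578) [632.41141421   6.94394062 223.49888296]
((632.6814575195312, 6.99586296081543), 45.50376510620117)
```

The trigger has sprung back: it slants from (120,50) to (150,122). The cap is centred at about (257,210), its top is at z = 223.5 and its axis is near (633.5, 7). I'll turn the wrist back first so that one grasp covers the whole unscrewing.

Emit:
carry_out --pt "1 -0.002 0.002 0 -0.115" --pt "1 0 0 0 -0.115" --pt "1 0 0 0 -0.115" --pt "1 0 0 0 -0.115" --pt "1 0 0 0 -0.115" --pt "1 0 0 0 -0.115" --pt "1 0 0 0 -0.115" --pt "1 0 0 0 -0.115" --pt "1 0 0 0 -0.115" --pt "1 0 0 0 -0.115" --pt "1 0 0 -0.03 0" --pt "1 0 0 -0.03 0" --pt "1 0 0 -0.017 0" --pt "1 0 0 0 0" --pt "1 0 0 0 0" --force 30

```text
time: 9.33
tcp_pos: [633.4, 7.3, 194.9]
eef_rot: [0.634, 0.773, -0.0, -0.0]
ft_force: [-0.1, -0.5, -0.0]
grip_width: 93.6
grasp_force: 0.0
```

```bash
python3 - <<'E'
from h import *
s=monitor.get_state();print(s['tcp_pos'],s['qpos'].round(2),s['ft_force'],s['torque'])
E
```

```text
[633.449575     7.27900306 194.88841226] [-0.72  0.48  0.84  1.75 -0.4   1.09  0.45] [-0.0878553  -0.49191623 -0.04143743] [-1.19338540e-01 -2.63255442e-03 -5.79884717e-05]
```

The wrist sign is the other way round: a positive turn raises j7, now at 0.45. I'll turn further negative, by about 2.2.

Emit:
carry_out --pt "1 0 0 0 -0.122" --pt "1 0 0 0 -0.122" --pt "1 0 0 0 -0.122" --pt "1 0 0 0 -0.122" --pt "1 0 0 0 -0.122" --pt "1 0 0 0 -0.122" --pt "1 0 0 0 -0.122" --pt "1 0 0 0 -0.122" --pt "1 0 0 0 -0.122" --pt "1 0 0 0 -0.122" --pt "1 0 0 0 -0.122" --pt "1 0 0 0 -0.122" --pt "1 0 0 0 -0.122" --pt "1 0 0 0 -0.122" --pt "1 0 0 0 -0.122" --pt "1 0 0 0 -0.122" --pt "1 0 0 0 -0.122" --pt "1 0 0 0 -0.122" --pt "1 0 0 0 0"

```text
time: 10.92
tcp_pos: [634.6, 8.3, 196.2]
eef_rot: [0.977, -0.215, 0.001, -0.0]
ft_force: [-0.6, 0.1, 0.1]
grip_width: 93.9
grasp_force: 0.0
```

```bash
python3 - <<'E'
from h import *
s=monitor.get_state();print(s['tcp_pos'],s['eef_rot'],s['qpos'].round(2))
E
```

```text
[634.55968586   8.27302748 196.18474557] [ 9.76687941e-01 -2.14662145e-01  7.62686015e-04 -4.98108433e-04] [-0.94  0.77  1.33  1.76 -0.78  1.27 -1.42]
```

Emit:
carry_out --pt "0 0 0 0 0" --pt "0 0 0 0 0" --pt "0 0 0 0 0" --pt "0 0 0 0 0" --pt "0 0 0 0 0" --pt "0 0 0 0 0" --pt "0 0 0 0 0" --pt "0 0 0 0 0" --pt "0 0 0 0 0" --pt "0 0 0 0 0" --force 30

```text
time: 11.75
tcp_pos: [634.0, 8.4, 194.5]
eef_rot: [0.977, -0.211, 0.0, -0.0]
ft_force: [-1.0, -0.7, -0.0]
grip_width: 45.5
grasp_force: 30.0
```

Emit:
carry_out --pt "0 0 0 0.00027 0.12" --pt "0 0 0 0.00027 0.12" --pt "0 0 0 0.00027 0.12" --pt "0 0 0 0.00027 0.12" --pt "0 0 0 0.00027 0.12" --pt "0 0 0 0.00027 0.12" --pt "0 0 0 0.00027 0.12" --pt "0 0 0 0.00027 0.12" --pt "0 0 0 0.00027 0.12" --pt "0 0 0 0.00027 0.12" --pt "0 0 0 0 0"

```text
time: 12.67
tcp_pos: [633.9, 8.0, 197.5]
eef_rot: [0.925, 0.38, 0.0, -0.0]
ft_force: [0.4, -1.3, -0.8]
grip_width: 45.2
grasp_force: 30.0
```

```bash
python3 - <<'E'
from h import *
s=monitor.get_state();print(s['tcp_pos'],s['eef_rot'].round(3),s['qpos'].round(2),s['ft_force'].round(1),s['torque'].round(2))
E
```

```text
[633.90848326   8.04355618 197.46838877] [ 0.925  0.38   0.    -0.   ] [-0.84  0.57  1.04  1.75 -0.54  1.14 -0.42] [ 0.4 -1.3 -0.8] [-0.51 -0.07  0.02]
```

Emit:
carry_out --pt "0 0 0 0.00027 0.12" --pt "0 0 0 0.00027 0.12" --pt "0 0 0 0.00027 0.12" --pt "0 0 0 0.00027 0.12" --pt "0 0 0 0.00027 0.12" --pt "0 0 0 0.00027 0.12" --pt "0 0 0 0.00027 0.12" --pt "0 0 0 0.00027 0.12" --pt "0 0 0 0.00027 0.12" --pt "0 0 0 0.00027 0.12" --pt "0 0 0 0.00027 0.12" --pt "0 0 0 0.00027 0.12" --pt "0 0 0 0.00027 0.12" --pt "0 0 0 0.00027 0.12" --pt "0 0 0 0.00027 0.12" --pt "0 0 0 0.00027 0.12" --pt "0 0 0 0.00027 0.12" --pt "0 0 0 0.00027 0.12" --pt "0 0 0 0.00027 0.12" --pt "0 0 0 0 0"

```text
time: 14.33
tcp_pos: [634.0, 8.0, 202.2]
eef_rot: [0.043, 0.999, 0.0, -0.0]
ft_force: [0.7, -0.8, 0.1]
grip_width: 45.6
grasp_force: 30.0
```

Emit:
carry_out --pt "0 0 0 0.00027 0.12" --pt "0 0 0 0.00027 0.12" --pt "0 0 0 0.00027 0.12" --pt "0 0 0 0.00027 0.12" --pt "0 0 0 0 0"

```text
time: 14.75
tcp_pos: [634.0, 8.1, 203.3]
eef_rot: [-0.194, 0.981, 0.0, -0.0]
ft_force: [1.1, 0.8, 1.5]
grip_width: 45.6
grasp_force: 30.0
```

```bash
python3 - <<'E'
from h import *
s=monitor.get_state();print(s['tcp_pos'],s['eef_rot'].round(3),s['qpos'].round(2),s['ft_force'].round(1),s['torque'].round(2))
grab('scene','s2')
E
```

```text
[634.00835314   8.14953026 203.28560656] [-0.194  0.981  0.    -0.   ] [-0.41  0.38  0.39  1.72 -0.16  1.07  1.99] [1.1 0.8 1.5] [-0.01 -0.22  0.01]
```

Emit:
carry_out --pt "0 0 0 0.002 0" --pt "0 0 0 0.003 0" --pt "0 0 0 0.003 0" --pt "0 0 0 0 0"

```text
time: 15.13
tcp_pos: [634.0, 8.7, 211.9]
eef_rot: [-0.194, 0.981, 0.0, 0.0]
ft_force: [0.2, -0.1, -2.2]
grip_width: 45.9
grasp_force: 30.0
```

Emit:
carry_out --pt "0 0 0 0.035 0" --pt "0 0 0 0.035 0" --pt "0 -0.012 -0.022 0 -0.122" --pt "0 -0.012 -0.022 0 -0.122" --pt "0 -0.012 -0.022 0 -0.122" --pt "0 -0.012 -0.022 0 -0.122" --pt "0 -0.012 -0.022 0 -0.122" --pt "0 -0.012 -0.022 0 -0.122" --pt "0 -0.012 -0.022 0 -0.122" --pt "0 -0.012 -0.022 0 -0.122" --pt "0 -0.012 -0.022 0 -0.122" --pt "0 -0.012 -0.022 0 -0.122" --pt "0 -0.012 -0.022 0 -0.122" --pt "0 -0.012 -0.022 0 -0.122" --pt "0 -0.012 -0.022 0 -0.122" --pt "0 -0.012 -0.022 0 -0.122" --pt "0 -0.012 -0.022 0 -0.122" --pt "0 -0.012 -0.022 0 -0.122" --pt "0 -0.012 -0.022 0 -0.122" --pt "0 0 0 0 0"

```text
time: 16.8
tcp_pos: [426.9, -369.3, 281.8]
eef_rot: [0.75, 0.661, -0.0, 0.0]
ft_force: [0.4, 0.1, -1.8]
grip_width: 45.5
grasp_force: 30.0
```

```bash
python3 - <<'E'
from h import *
s=monitor.get_state();print(s['tcp_pos'],s['eef_rot'].round(3),s['qpos'].round(2))
f=grab('scene','s3'); c=f['frame'][160:320,80:300,::-1]; cv2.imwrite('pics/s3c.png',cv2.resize(c,(770,560),interpolation=2))
E
```

```text
[ 426.93859027 -369.32137049  281.77023944] [ 0.75   0.661 -0.     0.   ] [-0.17  0.25  0.94  1.8  -0.22  1.2   0.71]
```

View pics/s3c.png

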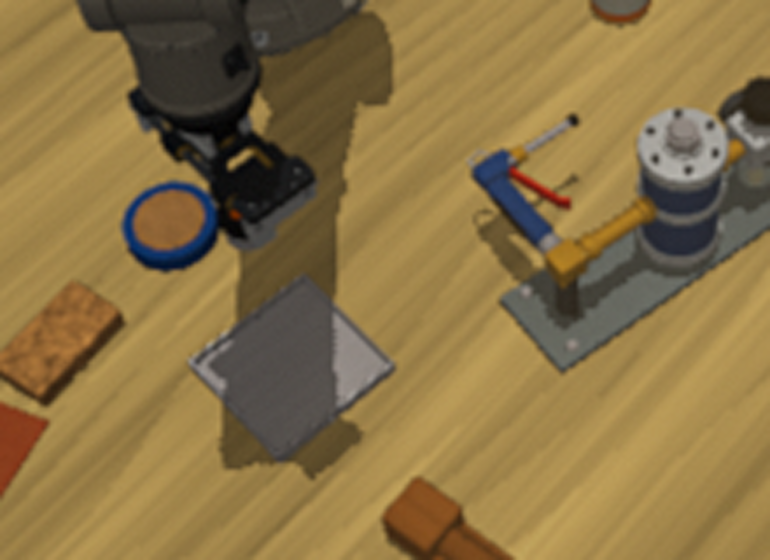

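The neck at (683,135) is bare and the cap is in the hand above the empty tray, so I'll descend.

Emit:
carry_out --pt "0 0 0.003 -0.036 0" --pt "0 0 0 -0.036 0" --pt "0 0 0 -0.036 0" --pt "0 0 0 -0.036 0" --pt "0 0 0 -0.036 0" --pt "0 0 0 -0.036 0" --pt "0 0 0 -0.03 0" --pt "0 0 0 -0.01 0" --pt "0 0 0 0 0" --pt "0 0 0 0 0"

```text
time: 17.68
tcp_pos: [430.4, -362.6, 26.2]
eef_rot: [0.745, 0.667, 0.0, 0.0]
ft_force: [0.4, -0.3, -1.5]
grip_width: 45.6
grasp_force: 30.0
```

Emit:
carry_out --pt "0 0 0 -0.003 0" --pt "0 0 0 -0.003 0" --pt "0 0 0 -0.003 0" --pt "0 0 0 -0.001 0" --pt "0 0 0 0 0" --pt "0 0 0 0 0"

```text
time: 18.18
tcp_pos: [430.1, -362.6, 15.6]
eef_rot: [0.745, 0.667, 0.0, 0.0]
ft_force: [1.0, -0.1, -1.8]
grip_width: 45.3
grasp_force: 30.0
```

Emit:
carry_out --pt "0 0 0 -0.001 0" --pt "0 0 0 0 0" --pt "0 0 0 0 0"

```text
time: 18.43
tcp_pos: [430.0, -362.6, 14.4]
eef_rot: [0.745, 0.667, -0.0, -0.0]
ft_force: [0.3, -0.1, -1.6]
grip_width: 45.4
grasp_force: 30.0
```

Emit:
carry_out --pt "0 0 0 -0.001 0" --pt "0 0 0 0 0" --pt "0 0 0 0 0"

```text
time: 18.68
tcp_pos: [430.1, -362.7, 13.9]
eef_rot: [0.745, 0.667, 0.0, 0.0]
ft_force: [-2.6, 2.6, 11.5]
grip_width: 45.5
grasp_force: 30.0
```

Emit:
carry_out --pt "0 0 0 -0.0007 0" --pt "0 0 0 0 0" --pt "0 0 0 0 0"

```text
time: 18.93
tcp_pos: [430.2, -362.8, 13.8]
eef_rot: [0.745, 0.667, 0.001, 0.0]
ft_force: [-5.6, 7.0, 27.5]
grip_width: 45.7
grasp_force: 30.0
```

Contact is made. I'll ease off by 1 mm, release and rise.

Emit:
carry_out --pt "0 0 0 0.001 0" --pt "0 0 0 0 0" --pt "0.66 0 0 0 0" --pt "0.66 0 0 0 0" --pt "0.66 0 0 0 0" --pt "0.66 0 0 0 0" --pt "0.66 0 0 0 0" --pt "0.66 0 0 0.01 0" --pt "0.66 0 0 0.03 0" --pt "0.66 0 0 0.04 0" --pt "0.66 0 0 0.04 0" --pt "0.66 0 0 0.04 0" --pt "0.66 -0.015 0.02 0.03 0" --pt "0.66 -0.015 0.02 0.02 0" --pt "0.66 -0.02 0.03 0 0" --pt "0.66 -0.02 0.03 0 0" --pt "0.66 0 0 0 0" --pt "0.66 0 0 0 0"

```text
time: 20.43
tcp_pos: [362.0, -263.8, 224.8]
eef_rot: [0.744, 0.668, 0.003, -0.0]
ft_force: [-0.1, -0.4, -0.4]
grip_width: 61.9
grasp_force: 0.0
```

```bash
python3 - <<'E'
from h import *
s=monitor.get_state();print(s['tcp_pos'],s['ft_force'].round(1),s['dq'].round(3))
f=grab('scene','s4'); cv2.imwrite('pics/s4c.png',cv2.resize(f['frame'][120:384,80:400,::-1],(727,600),interpolation=2))
E
```

```text
[ 361.99133204 -263.81769833  224.77997047] [-0.1 -0.4 -0.4] [ 0.049  0.098 -0.004 -0.046 -0.035 -0.011  0.055]
```

View pics/s4c.png

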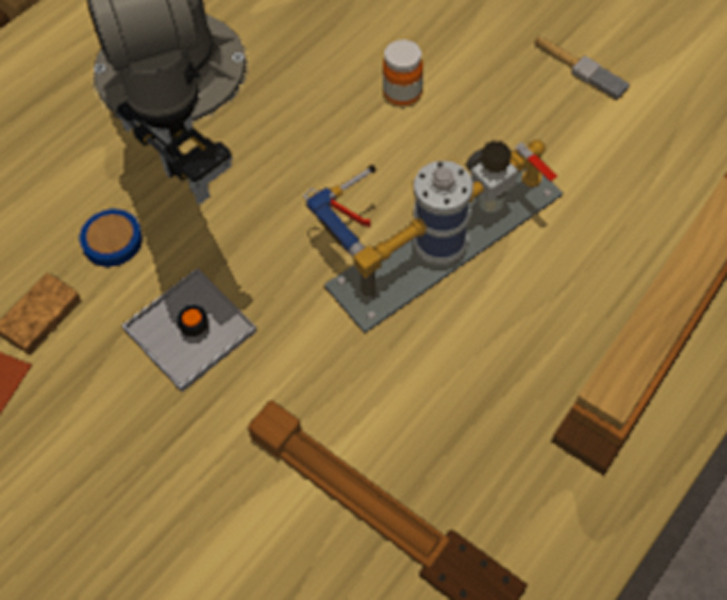

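The cap stands upright in the tray at (192,322) with its orange top up. The jar, guitar neck and brush are where they were, and the trigger is released. I'm handing the job in.

```bash
python3 -c "
from cell import env
print(env.finish_job())"
```

```text
the job is handed in; nothing more can be done
None
```

The job is handed in: the trigger was held fully home for about 2 seconds and sprang back, then the cap was unscrewed and set upright in the tray; the jar, guitar neck and brush weren't touched, at about 20 s of the 72 s allowed (no verdict was returned).

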